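# Put the hand stamps back on their board in order of size

### The job

Put the four wooden hand stamps back on the board in order of size: the largest on the cork disc at the end next to the roll of tape, then the next smaller and so on, the smallest at the far end of the row. Each stands upright in the middle of its own disc, let go of; do not knock any stamp over on the way.

Things in the scene. Friction and masses are not known exactly. Their poses are not given: they have to be found in the camera images.
- stamp_xl: the largest of four hand stamps of plain light wood, all of one shape: round foot 52 mm across and 15 mm high with a dark rubber sole, upright turned handle 22 mm thick (straight from 26 mm up to 6 mm below its top), 96 mm tall overall. Stands on the desk. Origin: centre of its underside; z up along the handle; round, so yaw does not matter
- stamp_l: the second largest of four hand stamps of plain light wood, all of one shape: round foot 42 mm across and 15 mm high with a dark rubber sole, upright turned handle 20 mm thick (straight from 26 mm up to 6 mm below its top), 84 mm tall overall. Stands on the desk. Origin: centre of its underside; z up along the handle; round, so yaw does not matter
- stamp_m: the second smallest of four hand stamps of plain light wood, all of one shape: round foot 33 mm across and 15 mm high with a dark rubber sole, upright turned handle 18 mm thick (straight from 26 mm up to 6 mm below its top), 72 mm tall overall. Stands on the desk. Origin: centre of its underside; z up along the handle; round, so yaw does not matter
- stamp_s: the smallest of four hand stamps of plain light wood, all of one shape: round foot 24 mm across and 15 mm high with a dark rubber sole, upright turned handle 16 mm thick (straight from 26 mm up to 6 mm below its top), 60 mm tall overall. Stands on the desk. Origin: centre of its underside; z up along the handle; round, so yaw does not matter
- disc_1: round cork disc, 56 mm across, 3 mm thick, first from the left (+y side) of four alike in a row, 70 mm apart, fixed on a dark wooden board (76 x 300 mm) across the desk, whose far lip is 7 mm higher than the discs, 37 mm from their centres. Origin: centre of its underside, 14 mm above the desk; its top is 17 mm above the desk; y along the row to the left, x away from the robot, z up
- disc_2: round cork disc, 56 mm across, 3 mm thick, second from the left of four alike in a row, 70 mm apart, fixed on a dark wooden board (76 x 300 mm) across the desk, whose far lip is 7 mm higher than the discs, 37 mm from their centres. Origin: centre of its underside, 14 mm above the desk; its top is 17 mm above the desk; y along the row to the left, x away from the robot, z up
- disc_3: round cork disc, 56 mm across, 3 mm thick, third from the left of four alike in a row, 70 mm apart, fixed on a dark wooden board (76 x 300 mm) across the desk, whose far lip is 7 mm higher than the discs, 37 mm from their centres. Origin: centre of its underside, 14 mm above the desk; its top is 17 mm above the desk; y along the row to the left, x away from the robot, z up
- disc_4: round cork disc, 56 mm across, 3 mm thick, fourth from the left, the right-hand end of four alike in a row, 70 mm apart, fixed on a dark wooden board (76 x 300 mm) across the desk, whose far lip is 7 mm higher than the discs, 37 mm from their centres. Origin: centre of its underside, 14 mm above the desk; its top is 17 mm above the desk; y along the row to the left, x away from the robot, z up
- tape: roll of yellowish parcel tape lying flat, 104 mm across, 25 mm high, fixed, just off one end of the board (left or right; a flat rectangular tin, 81 x 107 x 26 mm, is off the other end), about 120 mm from the centre of the end disc on its side. Origin: centre of its underside
There are look-alikes about, which are no part of the job. What is shaped like the stamp_xl but purple is not meant. What is shaped like the tape but pink is not meant.

How it is judged:
At the end, for the whole second after the job is handed in: The stamps stand upright (within 0.1 rad) and at rest on the four discs, each within 12 mm of its disc's centre, sizes falling from the disc next to the tape roll to the other end, and none is touched by the fingers (((horizontal distance between tape and disc_1 below 0.16 m and horizontal distance between stamp_xl and disc_1 below 0.012 m and z of stamp_xl in the frame of disc_1 between -0.001 and 0.007 m and horizontal distance between stamp_l and disc_2 below 0.012 m and z of stamp_l in the frame of disc_2 between -0.001 and 0.007 m and horizontal distance between stamp_m and disc_3 below 0.012 m and z of stamp_m in the frame of disc_3 between -0.001 and 0.007 m and horizontal distance between stamp_s and disc_4 below 0.012 m and z of stamp_s in the frame of disc_4 between -0.001 and 0.007 m) or (horizontal distance between tape and disc_4 below 0.16 m and horizontal distance between stamp_xl and disc_4 below 0.012 m and z of stamp_xl in the frame of disc_4 between -0.001 and 0.007 m and horizontal distance between stamp_l and disc_3 below 0.012 m and z of stamp_l in the frame of disc_3 between -0.001 and 0.007 m and horizontal distance between stamp_m and disc_2 below 0.012 m and z of stamp_m in the frame of disc_2 between -0.001 and 0.007 m and horizontal distance between stamp_s and disc_1 below 0.012 m and z of stamp_s in the frame of disc_1 between -0.001 and 0.007 m)) and angle between each of stamp_xl, stamp_l, stamp_m, stamp_s's own z axis and vertical below 0.1 rad and linear speed of each of stamp_xl, stamp_l, stamp_m, stamp_s below 0.02 m/s and contact force between each of stamp_xl, stamp_l, stamp_m, stamp_s and the fingers below 0.1 N).
It fails at once if a stamp is knocked over (tilted by more than 0.6 rad) (angle between any of stamp_xl, stamp_l, stamp_m, stamp_s's own z axis and vertical above 0.6 rad).
It also fails if it takes over 128 s, if anything falls off the work surface, if the arm or the gripper's body presses on something with over 40 N, if the wrist force passes 120 N, or if a joint passes its speed limit or range.

### The arm

A 7-joint arm with a two-finger parallel gripper is mounted at the origin on the work surface; the furniture and walls round the work are solid. World frame = base frame: x ahead of the robot, y to its left, z up, the work surface at z = 0. Lengths are in m, angles in rad, forces in N, time in s.
With the tool pointing down it reaches from about 0.425 to 0.875 m from the base axis. Payload 4.7 kg.
Tool frame: the origin (TCP) lies at the very end of the fingers, on their centre line; the grasp point (between the pads) lies 19 mm behind it; z points along the fingers, y is the line along which they close (so a half turn about z gives the same grasp; the last joint's range is limited). The gripper opens to 87 mm and grips with 3 to 60 N. Pads are 19 mm wide; open, the fingers measure 117 mm over their backs; the gripper's body (75 mm by 190 mm) begins 51 mm behind the grasp point.
Start: joints at [-1.116, 0.321, -0.07, 1.45, 0.023, 1.371, -0.057], TCP at [0.277, 0.588, 0.195] pointing down, gripper open.
Joint ranges: [-2.86, 2.86], [-0.3, 2.09], [-1.38, 1.24], [0.06, 2.45], [-1.56, 4.7], [0.09, 2.05], [-2.69, 2.69]. Speed limits (rad/s): [2.57, 2.57, 3.14, 3.14, 3.14, 3.14, 3.14].

### API

Orientations are given as a rotation vector (axis times angle).
In Python, from bench import ctrl, get_image, job gives the robot as it stands.
- The arm moves only by the shell command python3 -m crank 'ROWS' [FORCE]. ROWS is JSON, a list that holds one entry, the list of rows, each a list of 5 numbers: the shift along the tool's x, y, z in mm, then the turn about the tool's z in rad, then the closure, from -1 (fully open) to 1 (shut), so that 0 is half open. A call has 1 to 10 rows; each row shifts and turns the commanded pose from where the row before left it, along the tool's axes as they then stand; what a row does not reach is not made up. A row lasts 1/12 s, in which the tool goes at most 41.7 mm and 7.16 degrees, less where a joint would pass 70% of its speed; a pose out of reach is approached as far as the arm can. A call with a gripper value outside its range is refused whole. The fingers move at their own pace and stop on an object; FORCE is the grip in N (left out, the last holds). Time passes only in rows, so rows that do not move let the fingers close. It gives the time, the measured TCP pose, the force, the opening and the grip force at its end, in the units of the state.
- ctrl.get_state(): the state, without advancing time (a new reading comes with each control period).
- get_image(name): name is "scene" or "top" or "wrist"; returns a dict with "pixels" (420x560x3 uint8, red, green, blue), "fx", "fy", "cx", "cy" (pixels), "k1" (the pictures are not rectified: a ray, as slopes to the right and down, at radius r is drawn at 1 + k1 r^2 times it, then the intrinsics apply), "T" (4x4, takes a point from camera to world coordinates); the wrist camera has in their place "T_tool_cam" (4x4, takes a point from camera to tool coordinates, whose origin is the TCP and whose axes are the flange's). Camera axes: x right, y down, z forward; pixel columns grow to the right and rows downward; lengths in m; the calibration is good to about 2 mm. A picture is of the moment at which its call begins: read the wrist's pose just before it. There is no depth.
- job.close_job(): hands the job in; it is judged then, once.
The state is a dict: "time": time; "joint_positions": joint angles; "qd": joint speeds; "joint_torque": joint torques, N m; "position": TCP position; "tool_rot": TCP orientation; "ft_force": force on the tool from outside, world axes, zero at the start; "torque": the same for the moment, N m; "grip_width": opening from 0.0 (shut) to 1.0 (fully open); "grip_force": force on a finger pad.
Only numpy, scipy, OpenCV 4.12 (cv2) and the standard library are available. Lean on these libraries where they do the work, as an engineer would, in place of code of your own. Each camera call takes 0.05 s, during which the arm holds its last target. There are 200 camera calls.

## Working session

There is one attempt and no reset: what is moved stays moved. The work goes in short steps, Python scripts to look and compute and a shell command to move; the robot and the scene stay as the last step left them, time stands still between calls to the robot, and variables do not carry over. Pictures are saved under pics/ and viewed, at most 14 in all, crops included, and the job is handed in when it is done.

```bash
ls; mkdir -p pics; cat > h.py <<'E'
import numpy as np, cv2
from bench import ctrl, get_image, job
from scipy.spatial.transform import Rotation as R
def T_of(s):
    T=np.eye(4);T[:3,:3]=R.from_rotvec(s['tool_rot']).as_matrix();T[:3,3]=s['position'];return T
def shot(n,fn=None):
    s=ctrl.get_state();im=get_image(n)
    if n=='wrist': im['T']=T_of(s)@np.array(im['T_tool_cam'])
    im['T']=np.array(im['T'])
    if fn: cv2.imwrite('pics/'+fn,im['pixels'][:,:,::-1]); np.save('pics/'+fn+'.npy',im,allow_pickle=True)
    return im
def load(fn): return np.load('pics/'+fn+'.npy',allow_pickle=True).item()
def ray(im,u,v):
    d=np.array([(u-im['cx'])/im['fx'],(v-im['cy'])/im['fy']]);p=d.copy()
    for _ in range(30): p=d/(1+im['k1']*(p@p))
    r=im['T'][:3,:3]@np.array([p[0],p[1],1]);return im['T'][:3,3],r/np.linalg.norm(r)
def plane(im,u,v,z):
    o,r=ray(im,u,v);return o+r*(z-o[2])/r[2]
def cross(rays):
    A=np.zeros((3,3));b=np.zeros(3)
    for o,r in rays:
        M=np.eye(3)-np.outer(r,r);A+=M;b+=M@o
    x=np.linalg.solve(A,b);return x,[np.linalg.norm((np.eye(3)-np.outer(r,r))@(x-o)) for o,r in rays]
def proj(im,P):
    p=np.linalg.inv(im['T'])@np.r_[P,1];q=p[:2]/p[2];q=q*(1+im['k1']*(q@q))
    return np.array([q[0]*im['fx']+im['cx'],q[1]*im['fy']+im['cy']])
E
python3 - <<'E'
from h import *
np.set_printoptions(precision=3,suppress=True)
for n in('scene','top','wrist'):
    i=shot(n,n+'0.png');print(n,i['fx'],i['k1'],i['T'])
s=ctrl.get_state();print(s['time'],s['position'],s['tool_rot'],s['grip_width'])
print(T_of(s)[:3,:3])
E
```

```text
pics
scene 405.16958689648476 0.02896098807996567 [[-0.925  0.296 -0.238  0.719]
 [ 0.38   0.732 -0.566  0.472]
 [ 0.006 -0.614 -0.789  0.722]
 [ 0.     0.     0.     1.   ]]
top 403.5890745137365 -0.08152995505993106 [[-0.011 -0.991  0.135  0.383]
 [-1.     0.011 -0.003 -0.014]
 [ 0.001 -0.135 -0.991  0.87 ]
 [ 0.     0.     0.     1.   ]]
wrist 293.0941187080407 -0.042612985030391244 [[ 0.427  0.864  0.267  0.204]
 [ 0.904 -0.408 -0.128  0.623]
 [-0.002  0.296 -0.955  0.384]
 [ 0.     0.     0.     1.   ]]
0.15 [0.277 0.587 0.195] [-0.687 -3.065  0.002] 0.9996708664250314
[[-0.904  0.427 -0.001]
 [ 0.427  0.904 -0.001]
 [-0.    -0.001 -1.   ]]
```

View pics/top0.png

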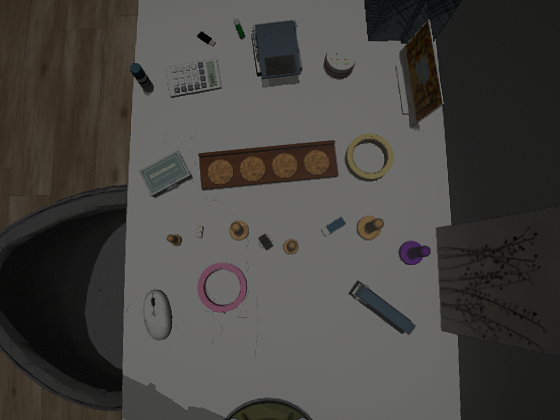

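View pics/scene0.png

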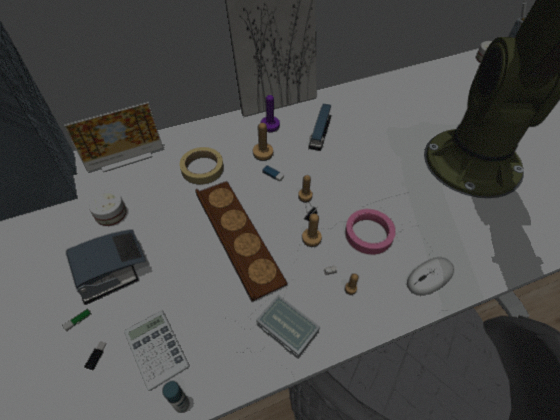

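View pics/wrist0.png

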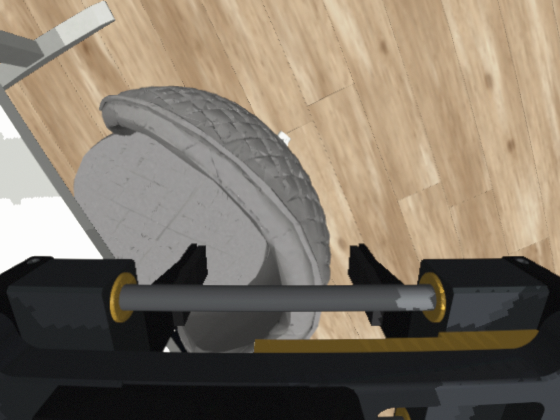

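```bash
python3 - <<'E'
import cv2,numpy as np
a=cv2.imread('pics/top0.png')[200:275,160:440];a=cv2.resize(a,(800,214),interpolation=cv2.INTER_CUBIC)
b=cv2.imread('pics/scene0.png')[90:300,190:400];b=cv2.resize(b,None,fx=1.8,fy=1.8,interpolation=cv2.INTER_CUBIC)
c=np.zeros((600,800,3),np.uint8);c[:214]=np.clip(a*1.5,0,255);c[216:216+378,:378]=np.clip(b*1.5,0,255)
d=cv2.imread('pics/top0.png')[130:200,190:400];d=cv2.resize(d,None,fx=1.9,fy=1.9);c[230:230+133,395:395+399]=np.clip(d*1.5,0,255)
cv2.imwrite('pics/crop1.png',c)
t=cv2.cvtColor(cv2.imread('pics/top0.png'),cv2.COLOR_BGR2HSV);s=cv2.cvtColor(cv2.imread('pics/scene0.png'),cv2.COLOR_BGR2HSV)
for n,(u,v) in dict(xlfoot=(366,231),xlh=(376,224),s=(174,240),disc=(220,172),board=(203,182),tape=(352,165),desk=(200,260)).items(): print(n,t[v,u])
for n,(u,v) in dict(xlfoot=(257,154),xlh=(263,135),s=(353,283),disc=(262,271),board=(205,200),desk=(300,320)).items(): print(n,s[v,u])
E
```

```text
xlfoot [16 88 61]
xlh [ 16 116  97]
s [14 85 33]
disc [ 15 132  81]
board [ 10 146  56]
tape [ 24  94 108]
desk [ 30   5 107]
xlfoot [ 17 123 114]
xlh [ 16 109  49]
s [ 18 118  52]
disc [ 16 127  92]
board [ 11 172  49]
desk [90 28 82]
```

View pics/crop1.png

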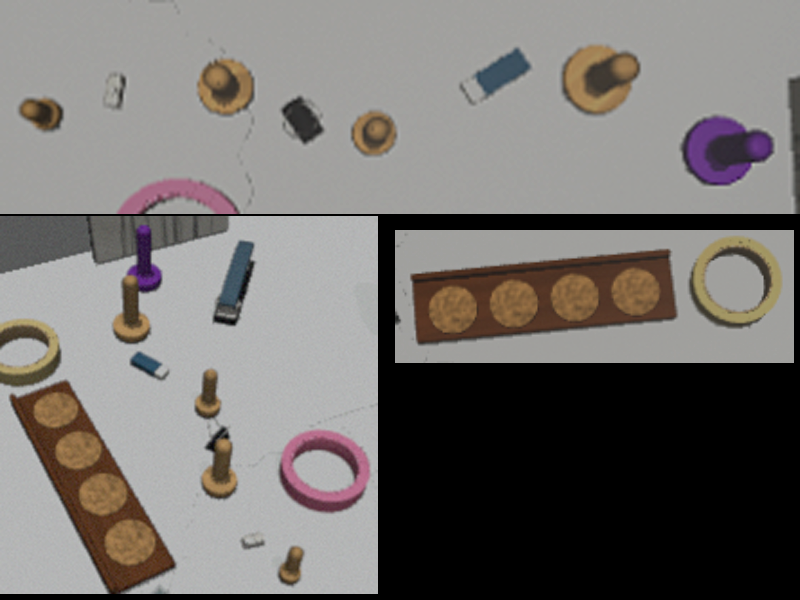

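```bash
cat > m1.py <<'E'
from h import *
np.set_printoptions(precision=4,suppress=True)
t,s=load('top0.png'),load('scene0.png')
def mask(im,lo,hi):
    return cv2.inRange(cv2.cvtColor(im['pixels'],cv2.COLOR_RGB2HSV),lo,hi)
def blobs(im,lo,hi,amin,k=0):
    m=mask(im,lo,hi)
    if k: m=cv2.morphologyEx(m,cv2.MORPH_OPEN,np.ones((k,k)))
    n,l,st,c=cv2.connectedComponentsWithStats(m)
    return [(c[i],st[i,4],(l==i).astype(np.uint8)) for i in range(1,n) if st[i,4]>amin]
def near(bl,p): return min(bl,key=lambda b:np.hypot(*(b[0]-p)))
wood=((10,60,25),(22,255,255))
# discs
D={}
for im,pts in((t,[(220,172),(252,168),(285,165),(317,162)]),(s,[(262,271),(247,245),(233,220),(221,197)])):
    bl=blobs(im,(12,60,65),(22,255,255),150,3)
    for i,p in enumerate(pts):
        b=near(bl,p);cs,_=cv2.findContours(b[2],0,1);c=cv2.convexHull(max(cs,key=len))
        e=cv2.fitEllipse(c);D.setdefault(i+1,[]).append((im,e[0]));print('disc',i+1,np.array(e[0]),np.array(e[1]),b[1])
for i,v in D.items():
    x,r=cross([ray(im,*c) for im,c in v]);print(i,x,np.array(r)*1e3,plane(t,*v[0][1],.017),plane(s,*v[1][1],.017))
for n,pt,ps,z in(('xl',(370,227),(262,145),.096),('l',(239,230),(312,232),.084),('m',(291,246),(306,188),.072),('s',(174,240),(352,285),.060)):
    F=[]
    for im,p in((t,pt),(s,ps)):
        b=near(blobs(im,*wood,40),p);m=cv2.morphologyEx(b[2],cv2.MORPH_CLOSE,np.ones((5,5)))
        d=cv2.distanceTransform(m,2,5);q=np.argwhere(d>d.max()-.3).mean(0)[::-1]
        ys,xs=np.nonzero(m);k=np.argmax(np.hypot(xs-q[0],ys-q[1]));tip=np.array([xs[k],ys[k]])
        F.append((im,q,tip));print(n,b[0],b[1],'foot',q,d.max(),'tip',tip)
    x,r=cross([ray(im,*q) for im,q,_ in F]);y,r2=cross([ray(im,*q) for im,_,q in F])
    print(n,'foot',x,np.array(r)*1e3,'tip',y,np.array(r2)*1e3,'z10',plane(t,*F[0][1],.012),plane(s,*F[1][1],.012))
b=near(blobs(t,(22,60,60),(30,255,255),150),(369,157));(u,v),rr=cv2.minEnclosingCircle(np.argwhere(b[2])[:,::-1].astype(np.float32));print('tape',u,v,rr,plane(t,u,v,.02))
E
python3 m1.py
```

```text
disc 1 [219.948  171.2554] [24.7247 25.5735] 499
disc 2 [252.1182 168.1236] [24.7374 25.3819] 501
disc 3 [284.3071 164.9388] [24.7043 25.2683] 499
disc 4 [316.2171 161.8997] [24.6647 25.5502] 502
disc 1 [261.8199 270.6924] [25.7086 28.6274] 584
disc 2 [246.7328 243.9937] [23.5977 27.4611] 512
disc 3 [233.0922 219.6162] [21.2567 26.3051] 444
disc 4 [220.5075 197.3165] [19.469  25.4462] 395
1 [0.5933 0.0992 0.0161] [0.7527 0.7527] [0.5937 0.0987 0.017 ] [0.5928 0.1001 0.017 ]
2 [0.5996 0.0292 0.0158] [0.6 0.6] [0.5998 0.0288 0.017 ] [0.5993 0.0303 0.017 ]
3 [ 0.6059 -0.0408  0.0157] [0.701 0.701] [ 0.6062 -0.0411  0.017 ] [ 0.6055 -0.0393  0.017 ]
4 [ 0.6122 -0.1105  0.0156] [0.5771 0.5771] [ 0.6123 -0.1107  0.017 ] [ 0.6119 -0.1089  0.017 ]
xl [369.139  227.0927] 410 foot [365.6667 227.6   ] 5.0 tip [382 220]
xl [262.419 144.731] 420 foot [263. 151.] 8.7876 tip [260 123]
xl foot [ 0.4684 -0.2138  0.0139] [0.7157 0.7157] tip [ 0.4723 -0.2258  0.0958] [2.0642 2.0642] z10 [ 0.468  -0.2138  0.012 ] [ 0.4683 -0.2162  0.012 ]
l [238.3623 229.8732] 276 foot [238.5 230. ] 9.390699 tip [233 22
[... 162 characters left out ...]
] z10 [0.4659 0.0587 0.012 ] [0.4664 0.0611 0.012 ]
m [290.4682 246.2254] 173 foot [290.3333 246.3333] 7.1937995 tip [298 246]
m [305.4444 189.88  ] 225 foot [305.  194.5] 6.3968997 tip [307 175]
m foot [ 0.4296 -0.0512  0.0092] [0.5584 0.5584] tip [ 0.4253 -0.063   0.0621] [2.8048 2.8048] z10 [ 0.4299 -0.0514  0.012 ] [ 0.4303 -0.0488  0.012 ]
s [174.1043 239.1043] 115 foot [175.2 239.4] 5.1969 tip [167 237]
s [351.6879 284.3757] 173 foot [351.  287.5] 5.7938 tip [356 274]
s foot [0.4464 0.1951 0.011 ] [1.0094 1.0094] tip [0.4471 0.1976 0.0691] [0.8192 0.8192] z10 [0.4471 0.1943 0.012 ] [0.4459 0.1961 0.012 ]
tape 369.529296875 155.90585327148438 23.564041137695312 [ 0.6241 -0.2274  0.02  ]
```

```bash
cat > st.py <<'E'
from h import *
import sys
np.set_printoptions(precision=4,suppress=True)
s=ctrl.get_state();T=T_of(s);y=T[:3,1]
print('t',round(s['time'],2),'pos',np.array(s['position']),'phi',np.degrees(np.arctan2(y[1],y[0])),'zax',T[:3,2],'w',round(s['grip_width'],3),'gf',round(float(np.mean(s['grip_force'])),2),'ft',np.array(s['ft_force']))
if len(sys.argv)>1:
    d=np.array([float(a) for a in sys.argv[1:4]])-s['position'];print('to go (tool mm)',T[:3,:3].T@d*1e3)
E
python3 -m crank '[[[0,0,0,0.116,-1],[0,0,0,0.116,-1],[0,0,0,0.116,-1],[0,0,0,0.116,-1],[0,0,0,0.116,-1],[0,0,0,0.116,-1],[0,0,0,0.116,-1],[0,0,0,0.116,-1],[0,0,0,0.112,-1],[0,0,0,0,-1]]]' 20
python3 -m crank '[[[-34,11,0,0,-1],[-34,11,0,0,-1],[-34,11,0,0,-1],[-34,11,0,0,-1],[-34,11,0,0,-1],[-34,11,0,0,-1],[-34,11,0,0,-1],[-34,11,0,0,-1],[-34,11,0,0,-1],[-34,11,0,0,-1]]]'
python3 -m crank '[[[-34,11,0,0,-1],[-34,11,0,0,-1],[0,0,0,0,-1],[0,0,0,0,-1]]]'
python3 st.py .4463 .1955 .023
```

```text
time: 0.98
position: [0.2773, 0.5877, 0.195]
tool_rot: [2.122, 2.316, -0.001]
ft_force: [-0.0, 0.2, -0.1]
grip_width: 0.997
grip_force: 0.0
time: 1.82
position: [0.4178, 0.2574, 0.1955]
tool_rot: [-2.115, -2.323, -0.001]
ft_force: [-0.4, 0.2, 0.0]
grip_width: 0.996
grip_force: 0.0
time: 2.15
position: [0.4463, 0.1911, 0.1957]
tool_rot: [-2.122, -2.317, -0.001]
ft_force: [-0.4, 0.1, -0.6]
grip_width: 1.0
grip_force: 0.0
t 2.15 pos [0.4463 0.1911 0.1957] phi 5.024672440269198 zax [ 0.0003  0.0005 -1.    ] w 1.0 gf 0.0 ft [-0.3754  0.0665 -0.5811]
to go (tool mm) [  4.2701   0.2807 172.6635]
```

```bash
python3 -m crank '[[[4,0,30,0,-1],[0,0,30,0,-1],[0,0,10,0,-1],[0,0,0,0,-1]]]' >/dev/null
python3 - <<'E'
from h import *
im=shot('wrist','w1.png');p=im['pixels'][:,:,::-1].copy()
for P in((.4463,.1955,.012),(.4463,.1955,.06)):
    u=proj(im,P);print(u);cv2.drawMarker(p,tuple(int(round(a)) for a in u),(0,0,255),0,9,1)
cv2.imwrite('pics/w1o.png',p)
E
python3 st.py .4463 .1955 .023
```

```text
[281.17041553 203.01280827]
[281.58422233 217.40973378]
t 2.53 pos [0.444  0.1978 0.1247] phi 5.303837312037375 zax [-0.0022 -0.0015 -1.    ] w 1.001 gf 0.0 ft [-0.2063  0.0014  0.6525]
to go (tool mm) [ -2.3798   2.3263 101.7344]
```

View pics/w1o.png

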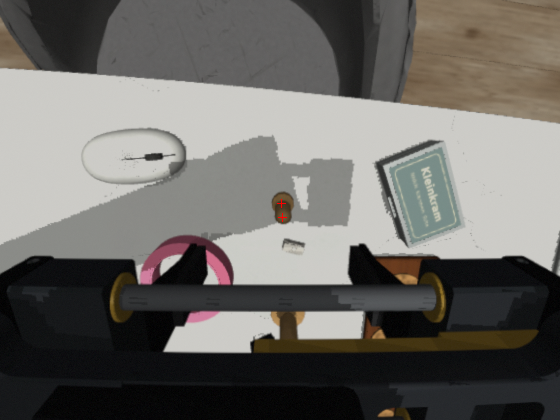

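```bash
python3 -m crank '[[[-1,1,25,0,-1],[-1,1,25,0,-1],[0,0,20,0,-1],[0,0,15,0,-1],[0,0,10,0,-1],[0,0,7,0,-1],[0,0,0,0,-1],[0,0,0,0,-1],[0,0,0,0,-1]]]' |head -2
python3 st.py .4463 .1955 .023
```

```text
time: 3.28
position: [0.4483, 0.1962, 0.0247]
t 3.28 pos [0.4483 0.1962 0.0247] phi 5.169445701614505 zax [ 0.0019  0.0013 -1.    ] w 0.998 gf 0.0 ft [ 0.8509 -0.3108 -0.6286]
to go (tool mm) [-0.531  -2.1017  1.7125]
```

```bash
python3 -m crank '[[[0,-1,0,0,-0.2],[0,0,0,0,-0.2],[0,0,0,0,0.3],[0,0,0,0,0.5],[0,0,0,0,0.6],[0,0,0,0,0.8],[0,0,0,0,1],[0,0,0,0,1],[0,0,0,0,1],[0,0,0,0,1]]]' 15
python3 st.py .4463 .1955 .023
```

```text
time: 4.12
position: [0.4463, 0.1955, 0.0234]
tool_rot: [2.119, 2.319, 0.0]
ft_force: [0.3, 1.1, 0.2]
grip_width: 0.323
grip_force: 0.0
t 4.12 pos [0.4463 0.1955 0.0234] phi 5.157965006658661 zax [ 0.  0. -1.] w 0.323 gf 0.0 ft [0.3159 1.0599 0.1601]
to go (tool mm) [ 0.0343 -0.0086  0.447 ]
```

Still closing (16 mm ≈ 0.184).

```bash
python3 -m crank '[[[0,0,0,0,1],[0,0,0,0,1],[0,0,0,0,1],[0,0,0,0,1],[0,0,0,0,1]]]' 15|tail -2
python3 -m crank '[[[0,0,-10,0,1],[0,0,-25,0,1],[0,0,-25,0,1],[0,0,-10,0,1],[0,0,0,0,1],[0,0,0,0,1],[0,0,0,0,1]]]' |tail -2
python3 st.py .5933 .0992 .043
```

```text
grip_width: 0.165
grip_force: 15.0
grip_width: 0.165
grip_force: 15.0
t 5.12 pos [0.4454 0.1951 0.0923] phi 5.165766143692148 zax [-0.0016 -0.0009 -1.    ] w 0.165 gf 15.0 ft [ 0.0603  0.0302 -0.5456]
to go (tool mm) [-108.7899  138.7642   49.1827]
```

```bash
python3 -m crank '[[[-18,23,0,0,1],[-18,23,0,0,1],[-18,23,0,0,1],[-18,23,0,0,1],[-18,23,0,0,1],[-18,23,0,0,1],[0,0,0,0,1],[0,0,0,0,1],[0,0,0,0,1],[0,0,0,0,1]]]' |tail -2
python3 st.py .5933 .0992 .041
```

```text
grip_width: 0.168
grip_force: 15.0
t 5.95 pos [0.592  0.1015 0.0924] phi 5.25012782696837 zax [-0.0023  0.0003 -1.    ] w 0.168 gf 15.0 ft [ 0.072   0.155  -0.6969]
to go (tool mm) [-2.4266  1.2347 51.4105]
```

```bash
python3 -m crank '[[[-1,0,15,0,1],[-1,0,15,0,1],[0,0,10,0,1],[0,0,6,0,1],[0,0,2,0,1],[0,0,0,0,1],[0,0,0,0,1],[0,0,0,0,1],[0,0,0,0,1]]]' |tail -2
python3 st.py .5933 .0992 .0405
```

```text
grip_width: 0.166
grip_force: 15.0
t 6.7 pos [0.5943 0.0985 0.0463] phi 5.156536959515791 zax [ 0.0014  0.0005 -1.    ] w 0.166 gf 15.0 ft [ 0.1678  1.0897 -0.6382]
to go (tool mm) [ 0.8132 -0.8935  5.767 ]
```

```bash
python3 -m crank '[[[0,0,2,0,1],[0,0,2,0,1],[0,0,0,0,1],[0,0,0,0,1],[0,0,0,0,1]]]' |tail -3; python3 st.py .5933 .0992 .0405
python3 -m crank '[[[0,0,1,0,1],[0,0,0,0,1],[0,0,0,0,1],[0,0,0,0,1]]]' |tail -3; python3 st.py .5933 .0992 .0405
```

```text
ft_force: [-0.2, -0.8, -0.2]
grip_width: 0.164
grip_force: 15.0
t 7.12 pos [0.5936 0.0983 0.0414] phi 5.151436095659835 zax [-0.0001 -0.     -1.    ] w 0.164 gf 15.0 ft [-0.2058 -0.7842 -0.2305]
to go (tool mm) [ 0.9704 -0.2353  0.9151]
ft_force: [0.2, -0.2, 0.0]
grip_width: 0.164
grip_force: 15.0
t 7.45 pos [0.5938 0.0984 0.0405] phi 5.159236407675345 zax [ 0.0003  0.0001 -1.    ] w 0.164 gf 15.0 ft [ 0.1858 -0.2487  0.0413]
to go (tool mm) [ 0.8758 -0.399   0.0493]
```

```bash
python3 -m crank '[[[0,0,1,0,1],[0,0,0,0,1],[0,0,0,0,1],[0,0,0,0,1]]]' |sed -n '2p;4p'
python3 -m crank '[[[0,0,1,0,1],[0,0,0,0,1],[0,0,0,0,1],[0,0,0,0,1]]]' |sed -n '2p;4p'
```

```text
position: [0.5944, 0.0984, 0.0403]
ft_force: [0.1, 0.1, 4.3]
position: [0.5949, 0.0985, 0.0401]
ft_force: [-0.1, 0.1, 8.9]
```

```bash
python3 -m crank '[[[0,0,-1,0,1],[0,0,0,0,0.5],[0,0,0,0,0.2],[0,0,0,0,0],[0,0,0,0,0],[0,0,0,0,0],[0,0,0,0,0],[0,0,0,0,0]]]' |tail -3
python3 -m crank '[[[0,0,-10,0,0],[0,0,-20,0,0],[0,0,-30,0,0],[0,0,-30,0,-1],[0,0,-25,0,-1],[0,0,0,0,-1],[0,0,0,0,-1],[0,0,0,0,-1]]]' |tail -3
python3 st.py .4297 -.0505 .029
python3 - <<'E'
from h import *
shot('scene','s1.png')
E
```

```text
ft_force: [-0.3, 0.5, 0.5]
grip_width: 0.489
grip_force: 0.0
ft_force: [-0.6, -0.2, -0.9]
grip_width: 0.794
grip_force: 0.0
t 9.45 pos [0.5934 0.0983 0.1545] phi 5.159375133815742 zax [-0.0002  0.0002 -1.    ] w 0.794 gf 0.0 ft [-0.6369 -0.1854 -0.8616]
to go (tool mm) [-133.5342 -176.3681  125.4864]
```

```bash
python3 -m crank '[[[-17,-22,0,0,-1],[-17,-22,0,0,-1],[-17,-22,0,0,-1],[-17,-22,0,0,-1],[-17,-22,0,0,-1],[-17,-22,0,0,-1],[-17,-22,0,0,-1],[-15,-22,0,0,-1],[0,0,0,0,-1],[0,0,0,0,-1]]]' |tail -2
python3 -m crank '[[[0,0,10,0,-1],[0,0,0,0,-1],[0,0,0,0,-1],[0,0,0,0,-1]]]' |tail -2
python3 st.py .4297 -.0505 .029
python3 - <<'E'
from h import *
im=shot('wrist','w2.png');p=im['pixels'][:,:,::-1].copy()
for P in((.4297,-.0505,.012),(.4297,-.0505,.072)):
    u=proj(im,P);print(u);cv2.drawMarker(p,tuple(int(round(a)) for a in u),(0,0,255),0,9,1)
s=load('s1.png')['pixels'][:,:,::-1]
c=np.zeros((420,800,3),np.uint8);c[:300,:400]=cv2.resize(p[130:280,180:380],(400,300));c[:,400:]=cv2.resize(s[140:350,170:370],(400,420));cv2.imwrite('pics/w2o.png',c)
E
```

```text
grip_width: 0.999
grip_force: 0.0
grip_width: 0.999
grip_force: 0.0
t 10.67 pos [ 0.4305 -0.0505  0.1439] phi 5.222100561031022 zax [-0.0012 -0.0009 -1.    ] w 0.999 gf 0.0 ft [-0.5289 -0.2879 -0.1644]
to go (tool mm) [  0.1548  -0.6598 114.9195]
[276.58591061 196.2642911 ]
[276.39814437 212.18617609]
```

View pics/w2o.png

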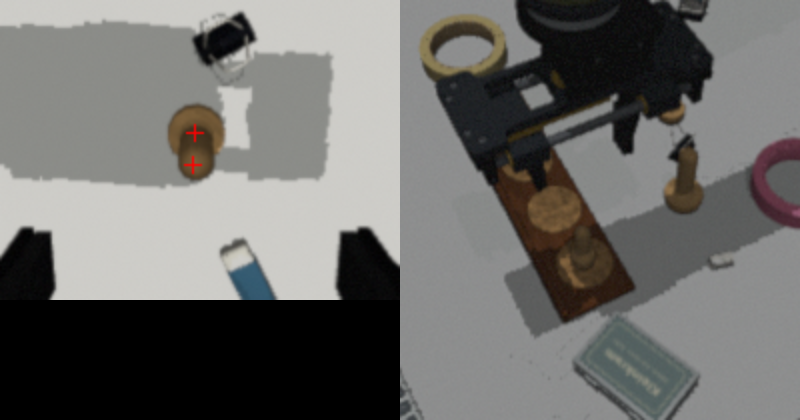

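M matches its estimate (crop: foot at 195,135; tip at 197,165), and S stands on disc 1. Descend and grip M.

```bash
python3 -m crank '[[[0,0,25,0,-1],[0,0,25,0,-1],[0,0,25,0,-1],[0,0,20,0,-1],[0,0,12,0,-1],[0,0,8,0,-0.2],[0,0,0,0,0.2],[0,0,0,0,0.4],[0,0,0,0,0.5],[0,0,0,0,0.6]]]' 15|tail -2
python3 st.py .4297 -.0505 .029
python3 -m crank '[[[0,0,0,0,0.8],[0,0,0,0,1],[0,0,0,0,1],[0,0,0,0,1],[0,0,0,0,1],[0,0,0,0,1],[0,0,0,0,1],[0,0,0,0,1]]]' |tail -2
python3 st.py .4297 -.0505 .029
```

```text
grip_width: 0.703
grip_force: 0.0
t 11.55 pos [ 0.4315 -0.0508  0.0305] phi 5.165168048354991 zax [ 0.0021  0.0004 -1.    ] w 0.703 gf 0.0 ft [ 0.2685  0.3994 -1.2961]
to go (tool mm) [ 0.4986 -1.7243  1.4566]
grip_width: 0.195
grip_force: 15.0
t 12.22 pos [ 0.4305 -0.0509  0.0295] phi 5.158550551421937 zax [ 0.0003  0.0001 -1.    ] w 0.195 gf 15.0 ft [ 0.8866  0.1676 -0.4685]
to go (tool mm) [ 0.5024 -0.7923  0.5022]
```

```bash
python3 -m crank '[[[0,0,-10,0,1],[0,0,-25,0,1],[0,0,-25,0,1],[0,0,-10,0,1],[0,0,0,0,1],[12,23,0,0,1],[12,23,0,0,1],[12,23,0,0,1],[12,23,0,0,1],[12,23,0,0,1]]]' |tail -1
python3 -m crank '[[[5,30,0,0,1],[0,30,0,0,1],[0,0,0,0,1],[0,0,0,0,1],[0,0,0,0,1],[0,0,0,0,1]]]' |tail -2
python3 st.py .5996 .0290 .047
```

```text
grip_force: 15.0
grip_width: 0.193
grip_force: 15.0
t 13.55 pos [0.5974 0.0289 0.0988] phi 5.109037743948855 zax [-0.0018  0.     -1.    ] w 0.193 gf 15.0 ft [-0.7284  1.081  -0.9793]
to go (tool mm) [-0.1375  2.2654 51.7545]
```

```bash
python3 -m crank '[[[0,1,15,0,1],[0,0,15,0,1],[0,0,10,0,1],[0,0,6,0,1],[0,0,3,0,1],[0,0,0,0,1],[0,0,0,0,1],[0,0,0,0,1],[0,0,0,0,1]]]' |tail -2
python3 st.py .5996 .0290 .047
python3 -m crank '[[[0,0,1,0,1],[0,0,1,0,1],[0,0,0,0,1],[0,0,0,0,1],[0,0,0,0,1],[0,0,0,0,1]]]' |tail -2
python3 st.py .5996 .0290 .047
```

```text
grip_width: 0.193
grip_force: 15.0
t 14.3 pos [0.6005 0.0297 0.0512] phi 5.157546297185103 zax [ 0.0014  0.0003 -1.    ] w 0.193 gf 15.0 ft [-0.4682  0.1113 -1.441 ]
to go (tool mm) [-0.5777 -0.9132  4.2393]
grip_width: 0.195
grip_force: 15.0
t 14.8 pos [0.5999 0.0296 0.0485] phi 5.152351701111959 zax [ 0.0001  0.     -1.    ] w 0.195 gf 15.0 ft [-0.7535  0.9863 -0.5999]
to go (tool mm) [-0.5448 -0.3415  1.4945]
```

```bash
python3 -m crank '[[[0,0,1.5,0,1],[0,0,0,0,1],[0,0,0,0,1],[0,0,0,0,1],[0,0,0,0,1]]]' |sed -n '2p;4p'
python3 -m crank '[[[0,0,1,0,1],[0,0,0,0,1],[0,0,0,0,1],[0,0,0,0,1]]]' |sed -n '2p;4p'
python3 -m crank '[[[0,0,1,0,1],[0,0,0,0,1],[0,0,0,0,1],[0,0,0,0,1]]]' |sed -n '2p;4p'
```

```text
position: [0.5999, 0.0296, 0.047]
ft_force: [-0.9, -0.4, -0.6]
position: [0.6003, 0.0297, 0.0464]
ft_force: [0.6, -0.7, 2.5]
position: [0.6005, 0.0297, 0.0464]
ft_force: [-2.2, -0.1, 8.1]
```

Contact. Release, lift, go to L at (0.466, 0.0595).

```bash
python3 -m crank '[[[0,0,-1,0,1],[0,0,0,0,0.5],[0,0,0,0,0.2],[0,0,0,0,0],[0,0,0,0,0],[0,0,0,0,0],[0,0,0,0,0],[0,0,0,0,0]]]' |tail -3
python3 -m crank '[[[0,0,-10,0,0],[0,0,-20,0,0],[0,0,-30,0,0],[0,0,-30,0,-1],[0,0,-25,0,-1],[0,0,0,0,-1],[0,0,0,0,-1],[0,0,0,0,-1]]]' |tail -3
python3 st.py .466 .0597 .034
```

```text
ft_force: [0.6, -0.6, 0.2]
grip_width: 0.492
grip_force: 0.0
ft_force: [0.1, 0.2, 0.0]
grip_width: 0.79
grip_force: 0.0
t 17.22 pos [0.5996 0.0296 0.161 ] phi 5.157850382384197 zax [-0.0001  0.0003 -1.    ] w 0.79 gf 0.0 ft [0.1238 0.2442 0.0149]
to go (tool mm) [  41.9019 -130.3116  127.0151]
```

```bash
python3 -m crank '[[[7,-22,0,0,-1],[7,-22,0,0,-1],[7,-22,0,0,-1],[7,-22,0,0,-1],[7,-22,0,0,-1],[7,-20,0,0,-1],[0,0,0,0,-1],[0,0,0,0,-1],[0,0,0,0,-1],[0,0,0,0,-1]]]' |tail -2
python3 st.py .466 .0597 .034
python3 - <<'E'
from h import *
im=shot('wrist','w3.png');p=im['pixels'][:,:,::-1].copy()
for P in((.466,.0597,.012),(.466,.0597,.084)):
    u=proj(im,P);print(u);cv2.drawMarker(p,tuple(int(round(a)) for a in u),(0,0,255),0,9,1)
cv2.imwrite('pics/w3o.png',cv2.resize(p[110:300,160:400],(720,570)))
E
```

```text
grip_width: 1.004
grip_force: 0.0
t 18.05 pos [0.4671 0.0593 0.1606] phi 5.112084414355168 zax [-0.0003 -0.0008 -1.    ] w 1.004 gf 0.0 ft [-0.9033 -0.2177 -0.4016]
to go (tool mm) [  0.6139  -1.0139 126.6089]
[276.29812319 192.40246122]
[276.07811556 210.25147507]
```

View pics/w3o.png

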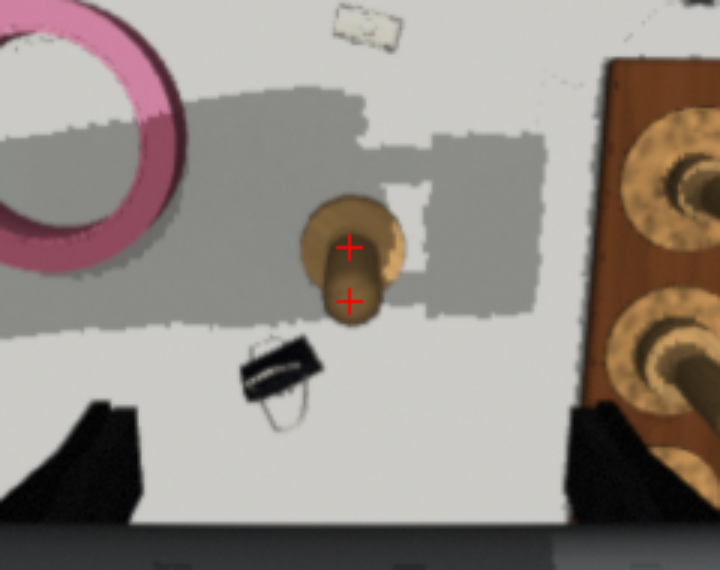

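L's foot and tip match (crop 352,245 / 352,300); S and M stand on their discs at the right. Descend and grip.

```bash
python3 -m crank '[[[0,0,25,0,-1],[0,0,25,0,-1],[0,0,25,0,-1],[0,0,22,0,-1],[0,0,17,0,-1],[0,0,12,0,-0.2],[0,0,0,0,0.2],[0,0,0,0,0.4],[0,0,0,0,0.5],[0,0,0,0,0.6]]]' 15|tail -2
python3 st.py .466 .0597 .034
python3 -m crank '[[[0,0,0,0,0.8],[0,0,0,0,1],[0,0,0,0,1],[0,0,0,0,1],[0,0,0,0,1],[0,0,0,0,1],[0,0,0,0,1],[0,0,0,0,1]]]' |tail -2
python3 st.py .6059 -.0408 .0513
python3 -m crank '[[[0,0,-10,0,1],[0,0,-25,0,1],[0,0,-25,0,1],[0,0,-10,0,1],[0,0,0,0,1],[0,0,0,0,1],[0,0,0,0,1]]]' |tail -1
python3 st.py .6059 -.0408 .0513
```

```text
grip_width: 0.706
grip_force: 0.0
t 18.93 pos [0.4678 0.0599 0.036 ] phi 5.14493494734479 zax [ 0.0019  0.0005 -1.    ] w 0.706 gf 0.0 ft [-0.2268  0.0282  0.245 ]
to go (tool mm) [ 0.0041 -1.769   1.9893]
grip_width: 0.219
grip_force: 15.0
t 19.6 pos [0.4667 0.0598 0.035 ] phi 5.155397455308662 zax [ 0.0003  0.0001 -1.    ] w 0.219 gf 15.0 ft [ 0.4924 -0.3292 -0.0635]
to go (tool mm) [-112.6794  129.5926  -16.276 ]
grip_force: 15.0
t 20.18 pos [0.4656 0.0596 0.1038] phi 5.161732346327351 zax [-0.002  -0.0005 -1.    ] w 0.222 gf 15.0 ft [-0.6924 -0.1216 -0.9186]
to go (tool mm) [-112.5861  130.8444   52.233 ]
```

```bash
python3 -m crank '[[[-28,8,0,0,1],[-28,8,0,0,1],[-28,15,0,0,1],[-28,20,0,0,1],[0,25,0,0,1],[0,25,0,0,1],[0,25,0,0,1],[0,5,0,0,1],[0,0,0,0,1],[0,0,0,0,1]]]' |tail -1
python3 -m crank '[[[0,0,15,0,1],[0,0,10,0,1],[0,0,5,0,1],[0,0,0,0,1],[0,0,0,0,1],[0,0,0,0,1],[0,0,0,0,1]]]' |tail -1
python3 st.py .6059 -.0408 .0523
```

```text
grip_force: 15.0
grip_force: 15.0
t 21.6 pos [ 0.6076 -0.0401  0.0757] phi 5.158909221802564 zax [ 0.0012  0.0002 -1.    ] w 0.221 gf 15.0 ft [ 0.1441  1.3689 -1.286 ]
to go (tool mm) [-0.5898 -1.7507 23.4064]
```

```bash
python3 -m crank '[[[-1,-1,10,0,1],[0,0,6,0,1],[0,0,4,0,1],[0,0,1,0,1],[0,0,0,0,1],[0,0,0,0,1],[0,0,0,0,1],[0,0,0,0,1],[0,0,0,0,1]]]' |tail -1
python3 st.py .6059 -.0408 .0523
python3 -m crank '[[[0,0,1,0,1],[0,0,0,0,1],[0,0,0,0,1],[0,0,0,0,1],[0,0,0,0,1]]]' |sed -n '2p;4p'
python3 -m crank '[[[0,0,1,0,1],[0,0,0,0,1],[0,0,0,0,1],[0,0,0,0,1]]]' |sed -n '2p;4p'
```

```text
grip_force: 15.0
t 22.35 pos [ 0.6065 -0.0411  0.0543] phi 5.158720957661295 zax [ 0.0006  0.0001 -1.    ] w 0.22 gf 15.0 ft [ 0.184  -0.2215 -1.0038]
to go (tool mm) [ 0.3564 -0.5619  1.9511]
position: [0.6062, -0.0411, 0.053]
ft_force: [0.1, 0.1, 0.1]
position: [0.6064, -0.0411, 0.0521]
ft_force: [-0.0, -0.5, -1.0]
```

```bash
python3 -m crank '[[[0,0,1,0,1],[0,0,0,0,1],[0,0,0,0,1],[0,0,0,0,1]]]' |sed -n '2p;4p'
python3 -m crank '[[[0,0,0.5,0,1],[0,0,0,0,1],[0,0,0,0,1],[0,0,0,0,1]]]' |sed -n '2p;4p'
```

```text
position: [0.6067, -0.0413, 0.052]
ft_force: [-1.2, -0.1, 4.7]
position: [0.6067, -0.0413, 0.052]
ft_force: [-3.2, -0.1, 7.3]
```

```bash
python3 -m crank '[[[0,0,-1,0,1],[0,0,0,0,0.5],[0,0,0,0,0.2],[0,0,0,0,0],[0,0,0,0,0],[0,0,0,0,0],[0,0,0,0,0],[0,0,0,0,0]]]' |tail -3
python3 -m crank '[[[0,0,-10,0,0],[0,0,-20,0,0],[0,0,-30,0,0],[0,0,-30,0,-1],[0,0,-25,0,-1],[0,0,0,0,-1],[0,0,0,0,-1],[0,0,0,0,-1]]]' |tail -3
python3 st.py .4684 -.2145 .041
```

```text
ft_force: [0.1, 0.2, 0.5]
grip_width: 0.49
grip_force: 0.0
ft_force: [-0.7, 0.9, -1.0]
grip_width: 0.788
grip_force: 0.0
t 25.1 pos [ 0.606  -0.041   0.1665] phi 5.161493191645511 zax [-0.0001  0.0003 -1.    ] w 0.788 gf 0.0 ft [-0.6684  0.9146 -1.0028]
to go (tool mm) [-160.4628 -152.6063  125.4133]
```

```bash
python3 -m crank '[[[-20,-19,0,0,-1],[-20,-19,0,0,-1],[-20,-19,0,0,-1],[-20,-19,0,0,-1],[-20,-19,0,0,-1],[-20,-19,0,0,-1],[-20,-19,0,0,-1],[-20,-19,0,0,-1],[0,0,0,0,-1],[0,0,0,0,-1]]]' |tail -1
python3 -m crank '[[[0,0,0,0,-1],[0,0,0,0,-1],[0,0,0,0,-1]]]' |tail -1
python3 st.py .4684 -.2145 .041
python3 - <<'E'
from h import *
im=shot('wrist','w4.png');p=im['pixels'][:,:,::-1].copy()
for P in((.4684,-.2145,.012),(.4684,-.2145,.096)):
    u=proj(im,P);print(u);cv2.drawMarker(p,tuple(int(round(a)) for a in u),(0,0,255),0,9,1)
cv2.imwrite('pics/w4o.png',cv2.resize(p[110:300,160:400],(720,570)))
E
```

```text
grip_force: 0.0
grip_force: 0.0
t 26.18 pos [ 0.4698 -0.2128  0.166 ] phi 5.29199963904434 zax [-0.0008 -0.0001 -1.    ] w 1.002 gf 0.0 ft [ 0.0586  0.0565 -0.551 ]
to go (tool mm) [ -1.5259  -1.4202 125.0356]
[275.98713213 193.0890656 ]
[275.58817031 214.47879792]
```

View pics/w4o.png

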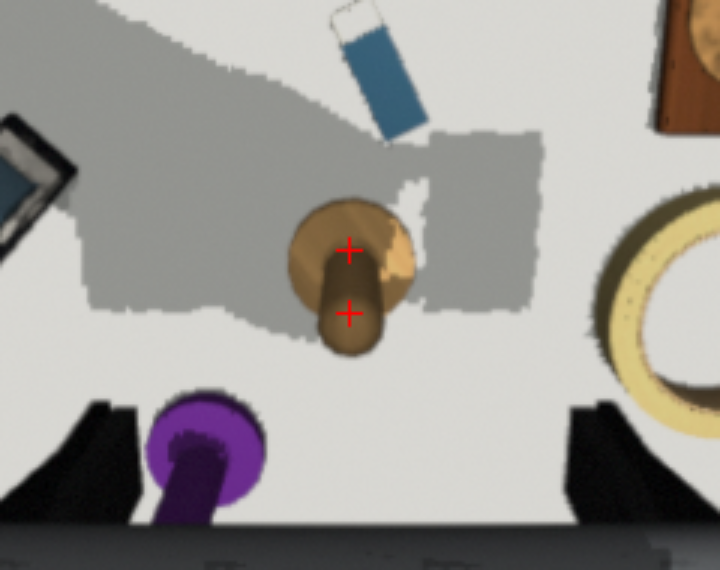

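XL's foot is at crop (351,260), about 4 px below the mark, so its y ≈ −0.218; purple (205,450) is the look-alike, not meant. Correct and grip.

```bash
python3 -m crank '[[[-3,0,25,0,-1],[-3,0,25,0,-1],[0,0,25,0,-1],[0,0,22,0,-1],[0,0,16,0,-1],[0,0,11,0,-0.2],[0,0,0,0,0.2],[0,0,0,0,0.4],[0,0,0,0,0.5],[0,0,0,0,0.6]]]' 15|tail -2
python3 st.py .4684 -.2185 .041
python3 -m crank '[[[0,0,0,0,0.8],[0,0,0,0,1],[0,0,0,0,1],[0,0,0,0,1],[0,0,0,0,1],[0,0,0,0,1],[0,0,0,0,1],[0,0,0,0,1]]]' |tail -2
python3 st.py .6122 -.1105 .058
python3 -m crank '[[[0,0,-10,0,1],[0,0,-25,0,1],[0,0,-25,0,1],[0,0,-10,0,1],[0,0,0,0,1],[0,0,0,0,1],[0,0,0,0,1]]]' |tail -1
python3 st.py .6122 -.1105 .058
```

```text
grip_width: 0.706
grip_force: 0.0
t 27.07 pos [ 0.4709 -0.2204  0.0437] phi 5.169318165884979 zax [ 0.0024 -0.0004 -1.    ] w 0.706 gf 0.0 ft [ 0.009  -0.2064  0.2458]
to go (tool mm) [ 2.119  -2.3536  2.6826]
grip_width: 0.245
grip_force: 15.0
t 27.73 pos [ 0.4697 -0.2201  0.0425] phi 5.1530170614963975 zax [-0.      0.0001 -1.    ] w 0.245 gf 15.0 ft [-0.1382 -0.1182  1.0366]
to go (tool mm) [ 96.3705 151.7361 -15.5132]
grip_force: 15.0
t 28.32 pos [ 0.4689 -0.2195  0.1113] phi 5.1686751938359725 zax [-0.0017  0.0007 -1.    ] w 0.242 gf 15.0 ft [ 0.1589 -0.9717 -0.3976]
to go (tool mm) [ 95.6402 152.608   53.1002]
```

```bash
python3 -m crank '[[[12,19,0,0,1],[12,19,0,0,1],[12,19,0,0,1],[12,19,0,0,1],[12,19,0,0,1],[12,19,0,0,1],[12,19,0,0,1],[11,19,0,0,1],[0,0,0,0,1],[0,0,0,0,1]]]' |tail -1
python3 -m crank '[[[0,0,15,0,1],[0,0,10,0,1],[0,0,5,0,1],[0,0,0,0,1],[0,0,0,0,1],[0,0,0,0,1],[0,0,0,0,1]]]' |tail -1
python3 st.py .6122 -.1110 .0595
```

```text
grip_force: 15.0
grip_force: 15.0
t 29.73 pos [ 0.613  -0.1121  0.0832] phi 5.143026384204258 zax [ 0.0012  0.0001 -1.    ] w 0.244 gf 15.0 ft [ 0.4164 -0.4978 -0.9251]
to go (tool mm) [ 1.1223 -0.7331 23.705 ]
```

```bash
python3 -m crank '[[[1,0,10,0,1],[0,0,6,0,1],[0,0,4,0,1],[0,0,1,0,1],[0,0,0,0,1],[0,0,0,0,1],[0,0,0,0,1],[0,0,0,0,1],[0,0,0,0,1]]]' |tail -1
python3 st.py .6122 -.1110 .0595
python3 -m crank '[[[0,0,1,0,1],[0,0,0,0,1],[0,0,0,0,1],[0,0,0,0,1],[0,0,0,0,1]]]' |sed -n '2p;4p'
python3 -m crank '[[[0,0,1,0,1],[0,0,0,0,1],[0,0,0,0,1],[0,0,0,0,1]]]' |sed -n '2p;4p'
```

```text
grip_force: 15.0
t 30.48 pos [ 0.6127 -0.1109  0.0617] phi 5.155739162509336 zax [ 0.0006  0.     -1.    ] w 0.243 gf 15.0 ft [ 0.1411  0.3224 -0.7274]
to go (tool mm) [-0.0665 -0.5478  2.2383]
position: [0.6125, -0.1108, 0.0605]
ft_force: [-0.1, 0.2, -1.0]
position: [0.6127, -0.1109, 0.0595]
ft_force: [0.7, 0.9, -0.3]
```

```bash
python3 -m crank '[[[0,0,1,0,1],[0,0,0,0,1],[0,0,0,0,1],[0,0,0,0,1]]]' |sed -n '2p;4p'
python3 -m crank '[[[0,0,0.5,0,1],[0,0,0,0,1],[0,0,0,0,1],[0,0,0,0,1]]]' |sed -n '2p;4p'
```

```text
position: [0.6128, -0.1109, 0.0595]
ft_force: [-1.9, 0.9, 5.8]
position: [0.6128, -0.1109, 0.0595]
ft_force: [-2.8, -0.0, 8.5]
```

Contact; release, lift, retreat toward the robot side, and look.

```bash
python3 -m crank '[[[0,0,-1,0,1],[0,0,0,0,0.5],[0,0,0,0,0.2],[0,0,0,0,0],[0,0,0,0,0],[0,0,0,0,0],[0,0,0,0,0],[0,0,0,0,0]]]' |tail -3
python3 -m crank '[[[0,0,-10,0,0],[0,0,-20,0,0],[0,0,-30,0,0],[0,0,-30,0,0],[0,0,-30,0,0],[-20,-30,0,0,0],[-20,-30,0,0,0],[-20,-30,0,0,0],[-20,-30,0,0,0],[-20,-20,0,0,0]]]' |tail -3
python3 -m crank '[[[-20,0,0,0,0],[-20,0,0,0,0],[-20,0,0,0,0],[0,0,0,0,0],[0,0,0,0,0],[0,0,0,0,0]]]' |tail -1
python3 - <<'E'
from h import *
t=shot('top','t2.png');s=shot('scene','s2.png')
c=np.zeros((600,800,3),np.uint8)
D=[(.5933,.0992),(.5996,.0292),(.6059,-.0408),(.6122,-.1105)]
for im,r,(x0,y0,x1,y1),o in((t,3.8,(195,125,405,200),0),(s,3,(180,90,300,195),0),):pass
def ov(im,f,x0,y0,x1,y1):
    p=cv2.resize(im['pixels'][y0:y1,x0:x1,::-1],None,fx=f,fy=f,interpolation=cv2.INTER_CUBIC)
    for d,h in zip(D,(.06,.072,.084,.096)):
        for z in(.03,.017+h):
            u=(proj(im,(*d,z))-(x0,y0)+.5)*f;cv2.drawMarker(p,tuple(int(a) for a in u),(0,0,255),0,9,1)
    return p
a=ov(t,3.8,195,125,405,195);b=ov(s,2.5,170,145,370,275)
c[:a.shape[0],:a.shape[1]]=a;c[270:270+b.shape[0],:b.shape[1]]=b
cv2.imwrite('pics/end.png',c)
E
```

```text
ft_force: [0.0, 0.1, -0.4]
grip_width: 0.493
grip_force: 0.0
ft_force: [0.9, -0.2, -0.1]
grip_width: 0.499
grip_force: 0.0
grip_force: 0.0
```

View pics/end.png

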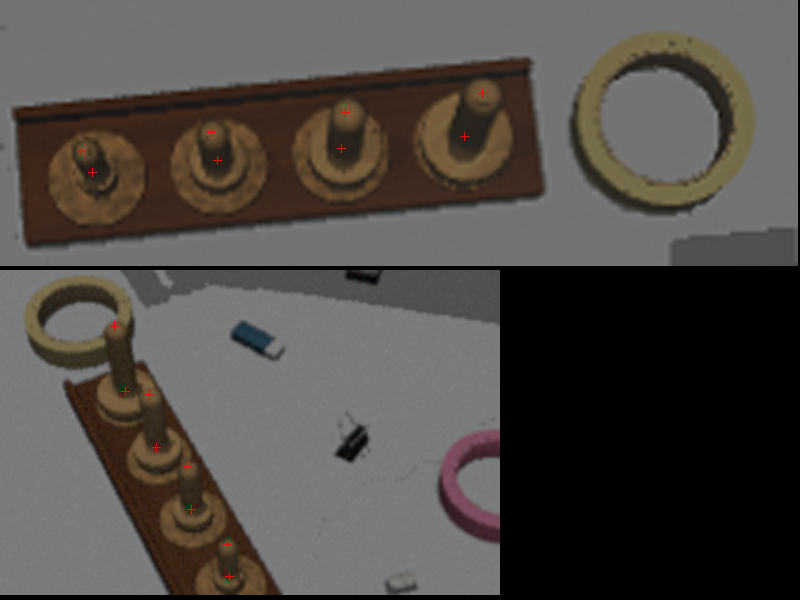

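All four stand upright next to their expected marks (top crop, tips at 88,150; 213,135; 347,115; 483,95). Sizes fall from the yellow tape at the right end, so I am handing in.

```bash
python3 -c "
from bench import job
print(job.close_job())"
```

```text
the job is handed in; nothing more can be done
None
```

The four stamps stand upright on their discs, XL next to the yellow tape (disc_4), then L, M and S to disc_1; by the last camera views each is within about 3 mm of centre, and the job is handed in with no verdict returned.

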